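# Turn a shaft's set-screw flat to the front and hold the collar on it

### The arm

A 7-joint arm with a two-finger parallel gripper is mounted at the origin on a cart in front of the work surface, level with it; the furniture and walls round the work are solid. World frame = base frame: x ahead of the robot, y to its left, z up, the work surface at z = 0. Lengths are in m, angles in rad, forces in N, time in s.
With the tool pointing down it reaches from about 0.425 to 1.025 m from the base axis. Payload 3.6 kg.
Tool frame: the origin (TCP) lies midway between the tips of the shut fingers; the grasp point (between the pads) lies 19 mm behind it; z points along the fingers, y is the line along which they close (so a half turn about z gives the same grasp; the last joint's range is limited). The gripper opens to 85 mm and grips with 20 to 120 N. Pads are 22 mm wide; open, the fingers measure 114 mm over their backs; the gripper's body (76 mm by 85 mm) begins 54 mm behind the grasp point. The pads swing forward as they close: fully open they stand 13 mm farther back than shut.
Start: joints at [-1.333, 0.591, 0.048, 1.609, -0.033, 0.943, -0.034], TCP at [0.235, 0.686, 0.231] pointing down, gripper open.
Joint ranges: [-2.69, 2.69], [-0.47, 2.24], [-1.27, 1.36], [0.19, 2.51], [-1.53, 4.68], [0.08, 2.07], [-3.09, 3.09]. Speed limits (rad/s): [2.57, 2.57, 3.14, 3.14, 3.14, 3.14, 3.14].

### API

Orientations are given as a 3x3 rotation matrix whose columns are the frame's x, y, z axes.
In Python, from cell import status, vision, arm gives the robot as it stands.
- The arm moves only by the tool arm_command, never from a script. Its argument "commands" is a list of rows, each a list of 7 numbers: the shift along the tool's x, y, z in mm, then the turn, a rotation vector about the tool's x, y, z in degrees, then the opening, from 0 (shut) to 1 (fully open). In form: [[x, y, z, rx, ry, rz, gripper], ...]. A call has 1 to 10 rows; each row is the pose to reach, as a shift and turn from the pose commanded when the call began, along the tool's axes at that moment; what a row does not reach only later rows make up. A row lasts 1/12 s, in which the tool goes at most 41.7 mm and 7.16 degrees, less where a joint would pass 70% of its speed; a pose out of reach is approached as far as the arm can. A call with a gripper value outside its range is refused whole. The fingers move at their own pace and stop on an object; "newtons" is the grip in N (left out, the last holds). Time passes only in rows, so rows that repeat a pose let the fingers close. It gives the time, the measured TCP pose, the force, the opening and the grip force at its end, in the units of the state.
- status.sense(): the state, without advancing time (a new reading comes with each control period).
- vision.capture(name): name is "side" or "top" or "wrist"; returns a dict with "pixels" (420x560x3 uint8, red, green, blue), "depth" (420x560 float32, m along the optical axis (not along the pixel's ray), 0 where there is no reading), "fx", "fy", "cx", "cy" (pixels), "dist" ([k1, k2, p1, p2, k3] as OpenCV has them; the pictures are not rectified), "eye" and "attitude" of the camera in the world; the wrist camera has in their place "hand_eye" (4x4, takes a point from camera to tool coordinates, whose origin is the TCP and whose axes are the flange's). Camera axes: x right, y down, z forward; pixel columns grow to the right and rows downward; lengths in m; the calibration is good to about 2 mm. A picture is of the moment at which its call begins: read the wrist's pose just before it.
- arm.close_job(): hands the job in; it is judged then, once.
The state is a dict: "time_s": time; "joints": joint angles; "dq": joint speeds; "effort": joint torques, N m; "tool_pos": TCP position; "tool_rot": TCP orientation; "wrist_force": force on the tool from outside, world axes, zero at the start; "torque": the same for the moment, N m; "opening": finger opening in m; "gripper_force": force on a finger pad.
Only numpy, scipy, OpenCV 4.12 (cv2) and the standard library are available. Lean on these libraries where they do the work, as an engineer would, in place of code of your own. Each camera call takes 0.05 s, during which the arm holds its last target. There are 200 camera calls.

### The job

Close the fingers across the flat of the upright shaft on the grey spindle block (one pad on the flat) and turn it until the flat faces straight out over the key channel, the two little ribs at the block's front. Then lower the loose steel collar over the shaft with its thumb screw on the flat, pointing straight out over the channel, and finish while still holding it there, level, with about 11 mm of daylight between collar and block and without leaning hard on the shaft. Do not shove the red magnet, the bracket or the tape measure about.

Things in the scene. Friction and masses are not known exactly. Their poses are not given: they have to be found in the camera images.
- block: Spindle block fixed to the bench, turned up to 0.5 rad: dark foot plate 124 x 92 x 10 mm, grey block 86 x 78 mm whose face is 38 mm high, and round the shaft a steel bearing ring of 24 mm radius ending 40 mm above the bench (the 'top of the block' for the daylight). Origin: centre of the underside, on the shaft's axis; z up; -x is the front, where the key channel is.
- key_channel (a point): Middle of the key channel at the block's front: between two steel ribs, each 16 mm long (27 to 43 mm from the shaft's axis) and 5 mm wide, 17 mm apart centre to centre. This point is 35 mm in front of the axis, level with the ribs' tops, 46 mm above the bench.
- shaft_top (a point): Centre of the shaft's top end, 90 mm above the bench, on its axis. The upright steel shaft is 28 mm in diameter, stands from 40 to 90 mm above the bench and has a 3 mm chamfer at the top.
- shaft (a joint): Turn of the shaft about its upright axis, rad, positive counter-clockwise seen from above. 0: the flat faces the block's front, straight over the key channel. Starts between 0.7 and 2.0, so it must be turned 40 to 115 degrees clockwise. Slight friction (0.06 N m); stays where it is left; cannot rise or tip.
- shaft_flat (a point): The set-screw flat on one side of the shaft: an upright plane 21 mm wide, 9 mm from the axis, from 48 to 86 mm above the bench. The shaft measures 23 mm across the flat and 28 mm across the round. Origin: middle of the flat's face, 67 mm above the bench; its -x axis points out of the flat, z up. It turns with the shaft.
- collar: Loose steel shaft collar lying flat on the bench, bore upright: ring of 50 mm outer and 31 mm bore diameter, 26 mm high, 0.15 to 0.3 kg. Origin: centre of its underside, z up. A dark thumb screw goes through its wall on the -x side. It starts with the screw pointing toward the robot (world -x), turned up to 0.7 rad either way.
- screw_head (a point): Centre of the collar's knurled thumb-screw head (16 mm in diameter, from 30 to 40 mm from the collar's axis along its -x), 35 mm from the axis, 13 mm above the underside.
- screw_tip (a point): Inner end of the thumb screw, inside the bore: 10.5 mm from the collar's axis along its -x, 13 mm above the underside. The tip is 8 mm wide and 8 mm high, so the collar goes down the shaft only with the screw over the flat.
- arrow_magnet: Bystander: red arrow-shaped welding magnet lying flat behind the block, 70 x 90 x 17 mm. Origin: centre of its underside.
- bracket_plate: Bystander: dark angle bracket standing behind the collar, 48 x 62 x 72 mm. Origin: centre of its underside.
- tape_measure: Bystander: yellow tape measure standing at the near right, 32 x 80 x 62 mm. Origin: centre of its underside.
Things that resemble listed ones, but are neither listed nor needed, are in the scene too. Several things have the shape of the collar; the one meant has the colours described above. Of the things that look like the block, the larger one is meant.

How it is judged:
On the way:
1. the shaft is turned so that its flat faces the front of the block (within 0.17 rad), with a finger pressed on the flat, while the collar still lies on the bench (value of joint shaft between -0.17 and 0.17 rad and contact force between the fingers and flat_face above 2 N and height (world z) of collar below 0.015 m), for 0.2 s.
At the end, for the whole second after the job is handed in: Flat faces the block's front within 0.17 rad; collar round the shaft (axes within 4 mm), level within 0.08 rad, at rest, screw to the front within 0.17 rad, underside 6 to 16 mm above the block's top; fingers still grip it (over 3 N), it presses on the shaft with under 12 N (value of joint shaft between -0.17 and 0.17 rad and horizontal distance between collar and block below 0.004 m and z of collar in the frame of block between 0.046 and 0.056 m and angle between the x axis of collar and the x axis of block, either way round below 0.17 rad and x of screw_head in the frame of block below -0.025 m and angle between collar's own z axis and vertical below 0.08 rad and linear speed of collar below 0.01 m/s and contact force between the fingers and collar above 3 N and contact force between collar and block below 12 N); the arm keeps its last pose, push and grip.
It fails at once if the arrow magnet is shoved more than 40 mm (distance of arrow_magnet from where it was at the start of the episode above 0.04 m).
It fails at once if the bracket plate is shoved more than 40 mm (distance of bracket_plate from where it was at the start of the episode above 0.04 m).
It fails at once if the tape measure is shoved more than 40 mm (distance of tape_measure from where it was at the start of the episode above 0.04 m).
It also fails if it takes over 51 s, if anything falls off the work surface, if the arm or the gripper's body presses on something with over 40 N, if the wrist force passes 120 N, or if a joint passes its speed limit or range.

## Working session

There is one attempt and no reset: what is moved stays moved. The work goes in short steps, Python scripts to look and compute and a tool call to move; the robot and the scene stay as the last step left them, time stands still between calls to the robot, and variables do not carry over. Pictures are saved under pics/ and viewed, at most 10 in all, crops included, and the job is handed in when it is done.

Besides the shell and the picture viewer there is one more tool, called after "Emit:" as a command line: name --pt "numbers of a row" for each row, then --argument value for the rest. arm_command: Moves the arm, as the interface text tells. Its arguments: {"type":"object","properties":{"commands":{"type":"array","items":{"type":"array","items":{"type":"number"}}},"newtons":{"type":"number"}},"required":["commands"]}

```bash
mkdir -p pics; ls; python3 - <<'E'
from cell import status, vision
import cv2,numpy as np
s=status.sense();print(s['time_s'],np.round(s['tool_pos'],4),np.round(s['tool_rot'],3).tolist(),s['opening'])
for n in ['side','top']:
    c=vision.capture(n);np.savez(f'{n}0.npz',**c)
    cv2.imwrite(f'pics/{n}0.png',c['pixels'][:,:,::-1]);print(n,c['eye'],np.round(c['attitude'],3).tolist(),c['fx'],c['cx'],c['cy'],c['dist'])
E
```

```text
pics
0.0 [0.2352 0.6849 0.2301] [[-0.946, 0.325, -0.001], [0.325, 0.946, -0.002], [-0.0, -0.002, -1.0]] 0.08534893276087718
side [0.55836234 0.50173268 0.63895374] [[-0.997, 0.062, -0.041], [0.072, 0.655, -0.752], [-0.02, -0.753, -0.658]] 381.25422351336726 274.77776474335053 210.08841595201136 [-0.04929676  0.          0.          0.          0.        ]
top [ 0.34713251 -0.1389656   0.89872591] [[-0.015, -0.98, 0.196], [-1.0, 0.014, -0.006], [0.003, -0.196, -0.981]] 420.46739080244396 279.5598357043667 207.71254280362834 [0.00525495 0.         0.         0.         0.        ]
```

View pics/top0.png

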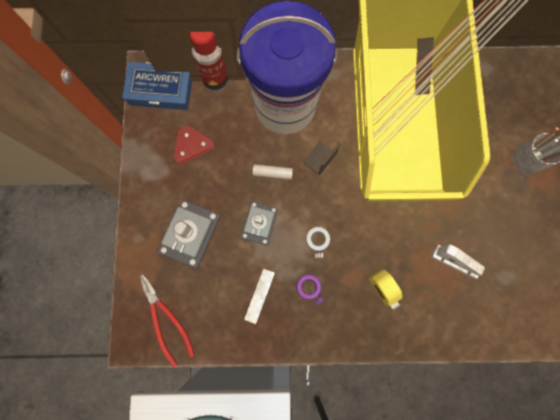

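View pics/side0.png

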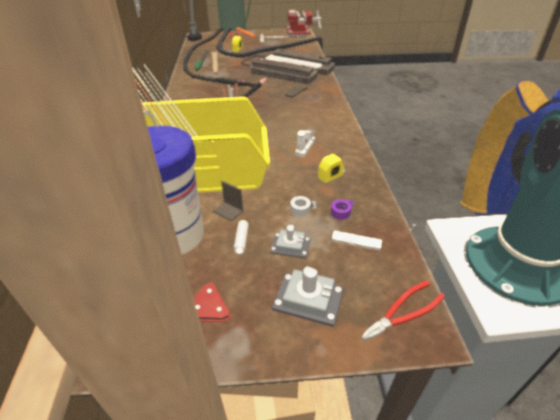

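The top view shows the large block at about (188,235), the shaft at (183,229), the collar at (318,239) with its screw pointing down, the purple decoy at (309,288) and the small block at (260,223). The side view shows the block at (308,293) and the collar at (301,205).

```bash
cat > h.py <<'E'
import numpy as np,cv2
def load(n):
    d=np.load(n);return {k:d[k] for k in d.files}
def K(c): return np.array([[c['fx'],0,c['cx']],[0,c['fy'],c['cy']],[0,0,1.]])
def ray(c,uv):
    p=cv2.undistortPoints(np.float64(uv).reshape(-1,1,2),K(c),np.float64(c['dist'])).reshape(-1,2)
    return np.c_[p,np.ones(len(p))]@np.array(c['attitude']).T
def plane(c,uv,z):
    r=ray(c,uv);e=np.array(c['eye']);return e+r*((z-e[2])/r[:,2])[:,None]
def proj(c,P):
    R=np.array(c['attitude']);rv=cv2.Rodrigues(R.T)[0]
    return cv2.projectPoints(np.float64(P).reshape(-1,1,3),rv,-R.T@np.array(c['eye']),K(c),np.float64(c['dist']))[0].reshape(-1,2)
def cloud(c):
    v,u=np.nonzero(c['depth']>0);r=ray(c,np.c_[u,v]);P=np.array(c['eye'])+r*c['depth'][v,u][:,None]
    return P,u,v
E
python3 - <<'E'
from h import *
t=load('top0.npz');s=load('side0.npz')
a=t['pixels'][195:275,155:225,::-1];b=t['pixels'][215:265,290:350,::-1];d=s['pixels'][255:325,265:350,::-1];e=s['pixels'][190:222,283:360,::-1]
f=lambda i:cv2.resize(i,(395,295),interpolation=cv2.INTER_CUBIC)
cv2.imwrite('pics/crop0.png',np.vstack([np.hstack([f(a),f(b)]),np.hstack([f(d),f(e)])]))
print(plane(t,[[188,235],[183,229],[318,239],[319,256]],0.02))
for c in (t,s):
    P,u,v=cloud(c)
    m=(P[:,2]>.083)&(P[:,2]<.1)&(np.hypot(P[:,0]-.37,P[:,1]-.08)<.08); print('shaft',m.sum(),P[m].mean(0) if m.any() else 0)
    p0=plane(t,[[318,239]],.026)[0]
    m=(P[:,2]>.02)&(P[:,2]<.032)&(np.hypot(*(P-p0)[:,:2].T)<.03);print('collar',m.sum(),P[m].mean(0),(P[m].min(0)+P[m].max(0))/2)
E
```

```text
[[ 0.46721497  0.04870497  0.02      ]
 [ 0.48010364  0.05958778  0.02      ]
 [ 0.45486606 -0.22433976  0.02      ]
 [ 0.41925301 -0.22525983  0.02      ]]
shaft 0 0
collar 285 [ 0.45577343 -0.22307585  0.02521073] [ 0.45252565 -0.22298395  0.02492069]
shaft 0 0
collar 167 [ 0.45632248 -0.21921139  0.02490438] [ 0.45261547 -0.21965284  0.02445963]
```

View pics/crop0.png

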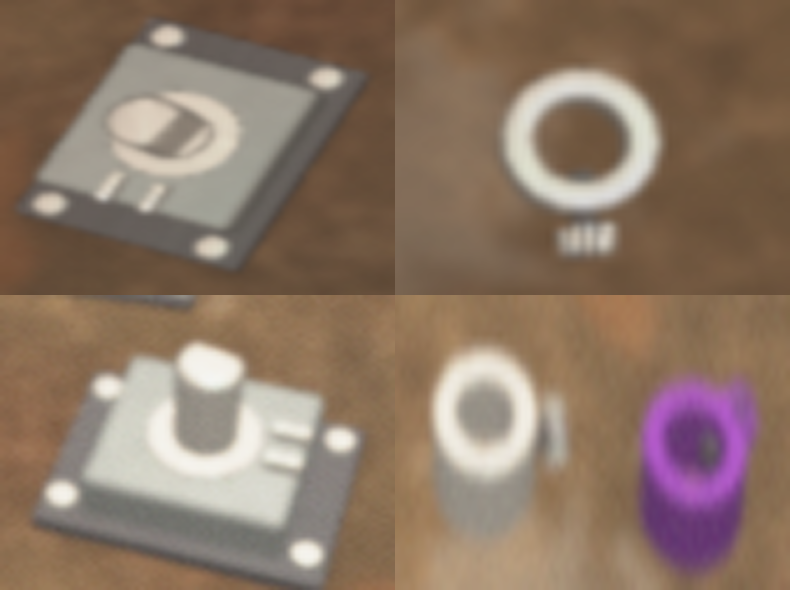

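The crops show the block's ribs at the lower left in the top view. The shaft's flat is a straight edge facing image right, roughly -y. The grey collar's screw points at the robot.

```bash
python3 - <<'E'
from h import *
from cell import vision,status
t=load('top0.npz');s=load('side0.npz')
def ref(c,uv):
    o=[]
    for u,v in uv:
        u0,v0=int(round(u)),int(round(v));w=c['pixels'][v0-4:v0+5,u0-5:u0+6].astype(float).min(2)
        g=np.clip(w-(w.min()+w.max())/2,0,None);yy,xx=np.mgrid[v0-4:v0+5,u0-5:u0+6];o.append([(g*xx).sum()/g.sum(),(g*yy).sum()/g.sum()])
    return np.array(o)
A=ref(t,[[184.6,205],[212.6,216.2],[163.5,250],[192.4,261.7]])
# side order: match by projecting
B=ref(s,[[288,276.6],[338.2,289.4],[278.3,302],[330.8,316.2]])
P=plane(t,A,.012);Q=plane(s,B,.012);print(P,Q,sep='\n')
def tri(a,b):
    r1,r2=ray(t,[a])[0],ray(s,[b])[0];x=np.linalg.lstsq(np.c_[r1,-r2],s['eye']-t['eye'],rcond=None)[0]
    return (t['eye']+r1*x[0]+s['eye']+r2*x[1])/2
idx=[np.argmin(np.hypot(*(Q-p)[:,:2].T)) for p in P]
print(idx);print(np.array([tri(a,B[i]) for a,i in zip(A,idx)]))
for X in (P,Q[idx]):
    c=X.mean(0);f=(X[2]+X[3]-X[0]-X[1])[:2];g=(X[2]+X[0]-X[3]-X[1])[:2]; print('block c',c,'front ang',np.degrees(np.arctan2(f[1],f[0])),np.degrees(np.arctan2(g[1],g[0]))+90)
for c in (t,s):
    C,u,v=cloud(c);m=(C[:,2]>.082)&(C[:,2]<.1)&(np.hypot(C[:,0]-.467,C[:,1]-.05)<.05);print('shaft',m.sum(),C[m].mean(0),C[m].min(0),C[m].max(0))
w=vision.capture('wrist');print(np.round(w['hand_eye'],4).tolist(),w['fx'])
# collar screw: bright/dark pixels in t near
print(plane(t,[[318.2,239],[319,256],[319,245]],.013))
E
```

```text
[[ 5.33866583e-01  6.08169621e-02  1.20000000e-02]
 [ 5.08578207e-01 -3.90813436e-04  1.20000000e-02]
 [ 4.37717117e-01  1.01115844e-01  1.20000000e-02]
 [ 4.11949687e-01  4.01210700e-02  1.20000000e-02]]
[[ 5.03746874e-01 -3.26647203e-04  1.20000000e-02]
 [ 4.09949477e-01  3.82968675e-02  1.20000000e-02]
 [ 5.32736330e-01  5.84602303e-02  1.20000000e-02]
 [ 4.35740973e-01  9.94413980e-02  1.20000000e-02]]
[np.int64(2), np.int64(0), np.int64(3), np.int64(1)]
[[ 5.33070132e-01  6.02673499e-02  1.46759179e-02]
 [ 5.06053318e-01 -4.18939984e-05  1.34360075e-02]
 [ 4.36835198e-01  1.00701259e-01  1.43008651e-02]
 [ 4.11143839e-01  3.98469294e-02  1.43823469e-02]]
block c [0.4730279  0.05041577 0.012     ] front ang 157.25701552281456 157.3249951740143
block c [0.47054341 0.04896796 0.012     ] front ang 157.35258200228512 155.45054829086956
shaft 146 [0.4733552  0.05029442 0.08906901] [0.46005333 0.03689807 0.08200159] [0.48591679 0.06238039 0.09295093]
shaft 148 [0.47352472 0.05486864 0.08935582] [0.45858835 0.03921511 0.08250379] [0.48629952 0.06480944 0.09387374]
[[0.0003, -0.9592, -0.2826, 0.0724], [1.0, 0.0002, 0.0003, 0.0003], [-0.0002, -0.2826, 0.9592, -0.1429], [0.0, 0.0, 0.0, 1.0]] 361.7129041406317
[[ 0.45571828 -0.22544338  0.013     ]
 [ 0.41982753 -0.22594726  0.013     ]
 [ 0.44296978 -0.22671539  0.013     ]]
```

Emit:
arm_command --pt "-431 -525 0 0 0 14 1" --pt "-431 -525 0 0 0 14 1" --pt "-431 -525 0 0 0 14 1" --pt "-431 -525 0 0 0 14 1" --pt "-431 -525 0 0 0 14 1" --pt "-431 -525 0 0 0 14 1" --pt "-431 -525 0 0 0 14 1" --pt "-431 -525 0 0 0 14 1" --pt "-431 -525 0 0 0 14 1" --pt "-431 -525 0 0 0 14 1"

```text
time_s: 0.98
tool_pos: [0.3811, 0.2932, 0.2313]
tool_rot: [[-0.839, 0.544, 0.0], [0.544, 0.839, 0.0], [-0.0, 0.0, -1.0]]
wrist_force: [1.3, -0.3, 0.6]
opening: 0.086
gripper_force: 0.0
```

Emit:
arm_command --pt "-208 -154 0 0 0 0 1" --pt "-208 -154 0 0 0 0 1" --pt "-208 -154 0 0 0 0 1" --pt "-208 -154 0 0 0 0 1" --pt "-208 -154 0 0 0 0 1" --pt "-208 -154 0 0 0 0 1" --pt "-208 -154 0 0 0 0 1" --pt "-208 -154 0 0 0 0 1" --pt "-208 -154 0 0 0 0 1"

```text
time_s: 1.73
tool_pos: [0.4715, 0.0529, 0.2311]
tool_rot: [[-0.838, 0.545, -0.001], [0.545, 0.838, 0.0], [0.001, -0.0, -1.0]]
wrist_force: [0.8, 0.4, -0.7]
opening: 0.0852
gripper_force: 0.0
```

```bash
cat >> h.py <<'E'
def wrist(name):
    from cell import vision,status
    s=status.sense();w=dict(vision.capture('wrist'));H=np.array(w['hand_eye']);R=np.array(s['tool_rot'])
    w['attitude']=R@H[:3,:3];w['eye']=np.array(s['tool_pos'])+R@H[:3,3]
    np.savez(name+'.npz',**w);print(s['time_s'],np.round(s['tool_pos'],4),np.round(s['tool_rot'],3).tolist(),s['opening'],np.round(s['joints'],2),s['wrist_force'])
    return w
E
python3 - <<'E'
from h import *
w=wrist('w1');p=proj(w,[[.472,.05,.09]])[0];print(p)
u,v=p.astype(int);im=w['pixels'][max(v-100,0):v+100,max(u-130,0):u+130,::-1]
cv2.imwrite('pics/w1.png',np.ascontiguousarray(cv2.resize(im,None,fx=3,fy=3,interpolation=cv2.INTER_CUBIC)))
E
```

```text
1.7333 [0.4715 0.0529 0.2311] [[-0.838, 0.545, -0.001], [0.545, 0.838, 0.0], [0.001, -0.0, -1.0]] 0.0852380559732892 [-0.41  0.28  0.25  2.17 -0.11  0.7   0.91] [ 0.82411723  0.38631328 -0.74429715]
[280.20670612 202.53516632]
```

View pics/w1.png

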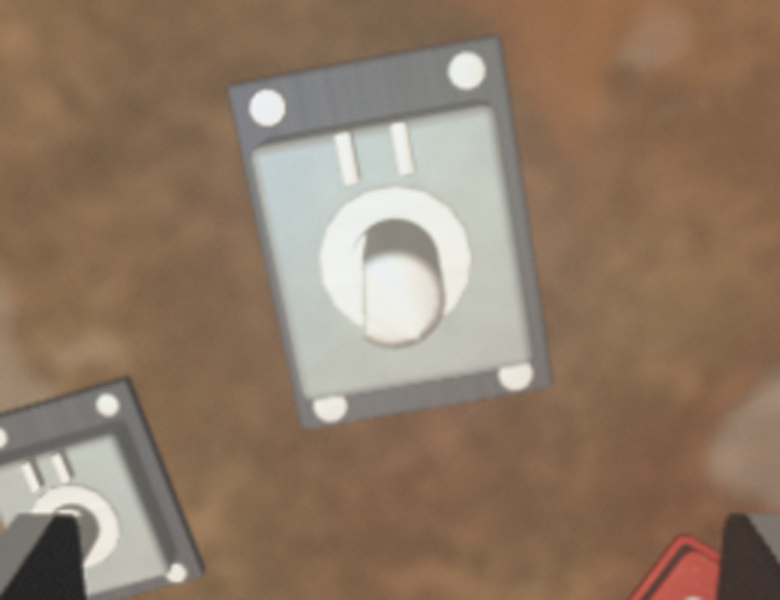

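The wrist view shows the block with its ribs at the top, the ring centred at about (395,261) in the crop, and the shaft top with its flat on the left edge (x≈364, upright in the image). So the flat's normal is about -tool y, roughly 80° from the front.

```bash
python3 - <<'E'
from h import *
w=load('w1.npz');o=np.array([150,102]);f=lambda l:np.array(l)/3+o
print('ring',plane(w,f([[395,261]]),.04))
B=plane(w,f([[267,107],[466,70],[330,409.],[515,377]]),.012);print(B,B[:2].mean(0))
fr=(B[:2].mean(0)-B[2:].mean(0));print('front',np.degrees(np.arctan2(fr[1],fr[0])))
e=plane(w,f([[250,150],[306,400],[495,103],[531,370]]),.038)
for a,b in((0,1),(2,3)):d=e[a]-e[b];print(np.degrees(np.arctan2(d[1],d[0])))
r=plane(w,f([[347,158],[402,148]]),.046);print('ribs',r,r.mean(0))
fl=plane(w,f([[365,270],[364,330]]),.089);d=fl[0]-fl[1];print('flat',fl,np.degrees(np.arctan2(d[1],d[0])))
sr=plane(w,f([[441,295],[400,345]]),.09);print('shaft edges',sr)
P,u,v=cloud(w);m=(P[:,2]>.087)&(P[:,2]<.093)&(np.hypot(P[:,0]-.472,P[:,1]-.05)<.03);print(m.sum(),P[m].mean(0),P[m].min(0),P[m].max(0))
for sgn in (.5,):
    g=w['pixels'].min(2)
    m=((P[:,2]>.036)&(P[:,2]<.043)&(np.hypot(P[:,0]-.472,P[:,1]-.05)<.07));print(np.median(P[m][:,2]))
E
```

```text
ring [[0.47244358 0.05088822 0.04      ]]
[[ 0.41112281  0.04040783  0.012     ]
 [ 0.43675664  0.10164592  0.012     ]
 [ 0.51004205 -0.0013085   0.012     ]
 [ 0.53562435  0.06004733  0.012     ]] [0.42393973 0.07102687 0.012     ]
front 157.15743901945322
157.62648902138957
156.11891400824408
ribs [[0.43681529 0.05685403 0.046     ]
 [0.44333959 0.07238966 0.046     ]] [0.44007744 0.06462185 0.046     ]
flat [[0.46108976 0.04887563 0.089     ]
 [0.47496664 0.03935376 0.089     ]] 145.54331511594282
shaft edges [[0.47787081 0.06241875 0.09      ]
 [0.48367529 0.04544047 0.09      ]]
758 [0.47261998 0.05214182 0.08983765] [0.45842105 0.0373383  0.08701404] [0.48586398 0.06431111 0.09224892]
0.03840783893887484
```

Emit:
arm_command --pt "-2 1.5 40 0 0 0 1" --pt "-2 1.5 80 0 0 0 1" --pt "-2 1.5 120 0 0 0 1" --pt "-2 1.5 155 0 0 0 1" --pt "-2 1.5 181 0 0 0 1" --pt "-2 1.5 181 0 0 0 1" --pt "-2 1.5 181 0 0 0 1"

```text
time_s: 2.37
tool_pos: [0.4728, 0.055, 0.0494]
tool_rot: [[-0.841, 0.541, -0.004], [0.541, 0.841, 0.001], [0.003, -0.002, -1.0]]
wrist_force: [0.8, 0.3, 0.9]
opening: 0.0857
gripper_force: 0.0
```

Emit:
arm_command --pt "0 0 0 0 0 0 0" --pt "0 0 0 0 0 0 0" --pt "0 0 0 0 0 0 0" --pt "0 0 0 0 0 0 0" --pt "0 0 0 0 0 0 0" --pt "0 0 0 0 0 0 0" --pt "0 0 0 0 0 0 0" --pt "0 0 0 0 0 0 0" --newtons 30

```text
time_s: 3.03
tool_pos: [0.4738, 0.0519, 0.0514]
tool_rot: [[-0.838, 0.545, -0.0], [0.545, 0.838, -0.001], [-0.0, -0.001, -1.0]]
wrist_force: [-1.7, -3.3, 9.1]
opening: 0.0229
gripper_force: 30.6
```

Emit:
arm_command --pt "-0.3 0 0 0 0 6 0" --pt "-0.6 -0.1 0 0 0 13 0" --pt "-0.9 -0.2 0 0 0 20 0" --pt "-1.1 -0.3 0 0 0 27 0" --pt "-1.4 -0.4 0 0 0 34 0" --pt "-1.6 -0.6 0 0 0 41 0" --pt "-1.8 -0.8 0 0 0 48 0" --pt "-2 -1 0 0 0 55 0" --pt "-2.2 -1.3 0 0 0 61 0" --pt "-2.2 -1.4 0 0 0 64 0"

```text
time_s: 3.87
tool_pos: [0.475, 0.0496, 0.0514]
tool_rot: [[0.126, 0.992, 0.001], [0.992, -0.126, -0.0], [-0.0, 0.001, -1.0]]
wrist_force: [-2.7, -2.7, 8.8]
opening: 0.0226
gripper_force: 30.4
```

```bash
python3 -c "
from cell import status;import numpy as np;s=status.sense();R=np.array(s['tool_rot']);print(s['time_s'],s['tool_pos'],np.degrees(np.arctan2(R[1,1],R[0,1])),np.round(R[:,2],3),s['opening'],s['gripper_force'],s['wrist_force'],s['torque'],np.round(s['joints'],2))"
```

```text
3.8667 [0.47503533 0.0496244  0.0514428 ] -7.26115371539151 [ 0.001 -0.    -1.   ] 0.022630720073310552 30.354445187549572 [-2.68895604 -2.7455897   8.79475516] [-0.47119888  0.46683573  0.08663047] [-0.46  0.64  0.35  2.28 -0.7   0.32  0.38]
```

Emit:
arm_command --pt "-0.3 0 0 0 0 6 0" --pt "-0.6 -0.1 0 0 0 12 0" --pt "-0.7 -0.1 0 0 0 15.6 0" --pt "-0.7 -0.1 0 0 0 15.6 0" --pt "-0.7 -0.1 0 0 0 15.6 0" --pt "-0.7 -0.1 0 0 0 15.6 0" --pt "-0.7 -0.1 0 0 0 15.6 0"

```text
time_s: 4.45
tool_pos: [0.4749, 0.049, 0.0514]
tool_rot: [[0.385, 0.923, 0.001], [0.923, -0.385, -0.0], [0.0, 0.001, -1.0]]
wrist_force: [-2.4, -1.7, 9.6]
opening: 0.0224
gripper_force: 30.3
```

```bash
python3 -c "
from cell import status;import numpy as np;s=status.sense();R=np.array(s['tool_rot']);print(s['time_s'],s['tool_pos'],np.degrees(np.arctan2(R[1,1],R[0,1])),np.round(R[:,2],3),s['opening'],s['gripper_force'],s['wrist_force'],s['torque'],np.round(s['joints'],2))"
```

```text
4.45 [0.47494376 0.0489698  0.05144008] -22.649179001353595 [ 0.001 -0.    -1.   ] 0.02242646674656512 30.30550721276086 [-2.38251334 -1.68580549  9.56534412] [-0.41003018  0.45280514 -0.05164324] [-0.5   0.65  0.42  2.29 -0.8   0.35  0.21]
```

Emit:
arm_command --pt "0 0 0 0 0 0 1" --pt "0 0 0 0 0 0 1" --pt "0 0 0 0 0 0 1" --pt "0 0 0 0 0 0 1" --pt "0 0 -35 0 0 0 1" --pt "0 0 -70 0 0 0 1" --pt "0 0 -110 0 0 0 1" --pt "0 0 -150 0 0 0 1" --pt "0 0 -180 0 0 0 1" --pt "0 0 -180 0 0 0 1"

```text
time_s: 5.28
tool_pos: [0.4789, 0.0499, 0.2353]
tool_rot: [[0.383, 0.924, 0.01], [0.924, -0.383, 0.003], [0.006, 0.008, -1.0]]
wrist_force: [0.5, -0.5, -0.4]
opening: 0.0858
gripper_force: 0.0
```

```bash
python3 - <<'E'
from h import *
w=wrist('w2');p=proj(w,[[.472,.05,.09]])[0];print(p)
u,v=p.astype(int);im=w['pixels'][max(v-75,0):v+75,max(u-100,0):u+100,::-1]
cv2.imwrite('pics/w2.png',np.ascontiguousarray(cv2.resize(im,None,fx=4,fy=4,interpolation=cv2.INTER_CUBIC)))
E
```

```text
5.2833 [0.4789 0.0499 0.2353] [[0.383, 0.924, 0.01], [0.924, -0.383, 0.003], [0.006, 0.008, -1.0]] 0.08581595182505772 [-0.85  0.38  0.86  2.17 -0.43  0.75 -0.11] [ 0.46294135 -0.54145164 -0.39945838]
[274.63606478 202.57406743]
```

View pics/w2.png

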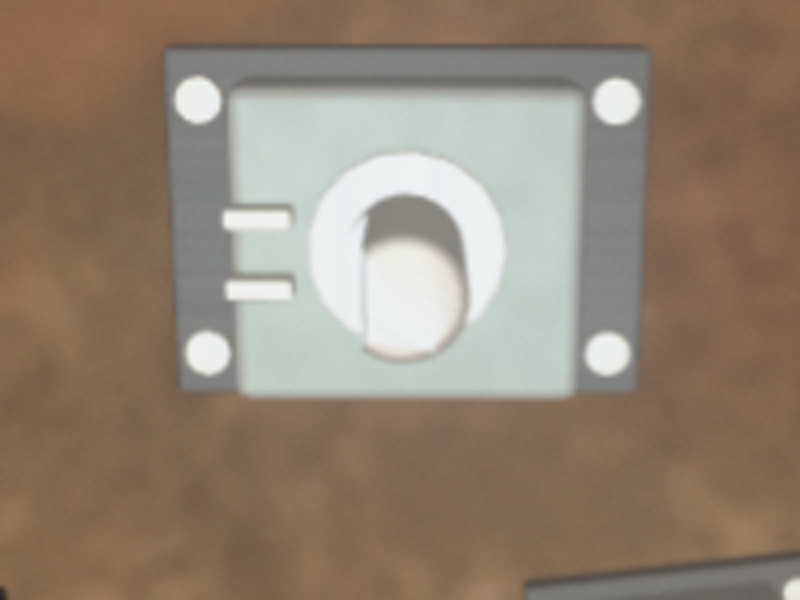

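The shaft top at about (415,300) now has its flat edge on the left, parallel to the ribs' side, so the flat faces the channel. Next I'll go to the collar.

Emit:
arm_command --pt "-262 82 0 0 0 -112.6 1" --pt "-262 82 0 0 0 -112.6 1" --pt "-262 82 0 0 0 -112.6 1" --pt "-262 82 0 0 0 -112.6 1" --pt "-262 82 0 0 0 -112.6 1" --pt "-262 82 0 0 0 -112.6 1" --pt "-262 82 0 0 0 -112.6 1" --pt "-262 82 0 0 0 -112.6 1" --pt "-262 82 0 0 0 -112.6 1" --pt "-262 82 0 0 0 -112.6 1"

```text
time_s: 6.17
tool_pos: [0.449, -0.2238, 0.2288]
tool_rot: [[-0.742, 0.67, -0.003], [0.67, 0.742, 0.001], [0.003, -0.001, -1.0]]
wrist_force: [0.2, -0.1, -0.0]
opening: 0.0856
gripper_force: 0.0
```

```bash
python3 -c "
from cell import status;import numpy as np;s=status.sense();R=np.array(s['tool_rot']);print(s['time_s'],s['tool_pos'],np.round(R,3).tolist(),np.degrees(np.arctan2(R[1,1],R[0,1])),s['opening'],np.round(s['joints'],2));print(R.T@(np.array([.4545,-.223,.23])-s['tool_pos']))"
```

```text
6.1667 [ 0.44896008 -0.22384616  0.2287789 ] [[-0.742, 0.67, -0.003], [0.67, 0.742, 0.001], [0.003, -0.001, -1.0]] 47.924605442451124 0.08561260651253004 [-0.01  0.35  0.49  2.12 -0.24  0.73  1.47]
[-0.00354135  0.00433918 -0.00123619]
```

Emit:
arm_command --pt "-2 2 0 0 0 -42 1" --pt "-2 2 0 0 0 -42 1" --pt "-2 2 0 0 0 -42 1" --pt "-2 2 0 0 0 -42 1" --pt "-2 2 0 0 0 -42 1" --pt "-2 2 0 0 0 -42 1" --pt "-2 2 0 0 0 -42 1" --pt "-2 2 0 0 0 -42 1" --pt "-2 2 0 0 0 -42 1"

```text
time_s: 6.92
tool_pos: [0.4527, -0.223, 0.2295]
tool_rot: [[-1.0, 0.008, -0.001], [0.008, 1.0, 0.001], [0.002, 0.001, -1.0]]
wrist_force: [0.2, -0.0, -0.3]
opening: 0.0854
gripper_force: 0.0
```

```bash
python3 - <<'E'
from h import *
w=wrist('w3');p=proj(w,[[.4545,-.223,.026]])[0];print(p)
u,v=p.astype(int);im=w['pixels'][max(v-75,0):v+75,max(u-100,0):u+100,::-1]
cv2.imwrite('pics/w3.png',np.ascontiguousarray(cv2.resize(im,None,fx=4,fy=4,interpolation=cv2.INTER_CUBIC)))
E
```

```text
6.9167 [ 0.4527 -0.223   0.2295] [[-1.0, 0.008, -0.001], [0.008, 1.0, 0.001], [0.002, 0.001, -1.0]] 0.08539845863101604 [ 0.13  0.33  0.3   2.11 -0.15  0.72  2.09] [ 0.24322412 -0.04143537 -0.34791235]
[282.48307585 186.0748342 ]
```

View pics/w3.png

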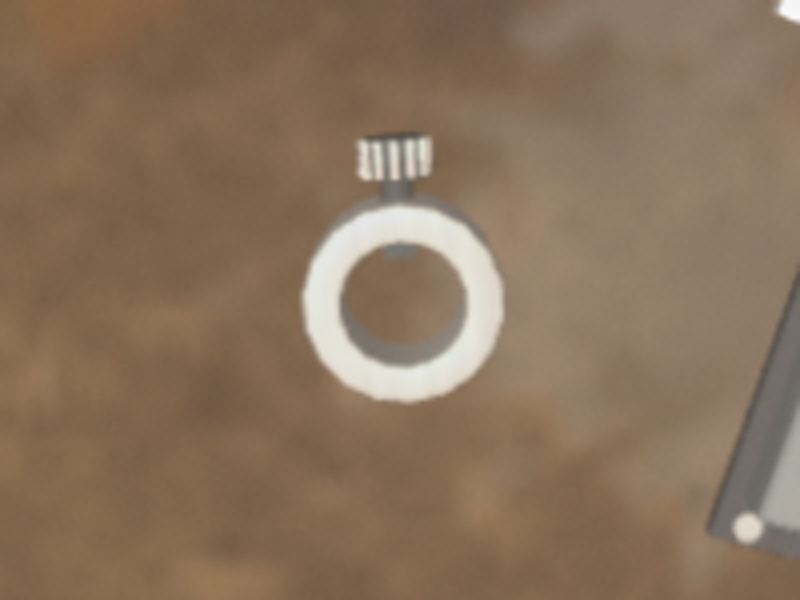

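The collar ring is centred at about (403,304) in the crop, with its screw head at (395,158) and tip at (400,252), so it is turned only slightly.

```bash
python3 - <<'E'
from h import *
w=load('w3.npz');t=load('top0.npz');o=np.array([182,111]);f=lambda l:np.array(l)/4.+o
g=w['pixels'].min(2);m=np.zeros_like(g);m[155:215,255:311]=(g[155:215,255:311]>165)
n,l,st,ce=cv2.connectedComponentsWithStats(m);i=1+np.argmax(st[1:,4]);cs,_=cv2.findContours((l==i).astype(np.uint8),cv2.RETR_EXTERNAL,cv2.CHAIN_APPROX_NONE)
(eu,ev),ax,_=cv2.fitEllipse(cs[0]);print(eu,ev,ax,f([403,304]))
c=plane(w,[[eu,ev]],.026)[0];print('c',c)
for z in(.013,.021):
    h=plane(w,f([[395,158],[400,252]]),z);print(h,[np.degrees(np.arctan2(*(q-c)[1::-1]))%360 for q in h],np.hypot(*(h[0]-c)[:2]))
C,u,v=cloud(w);k=(l[v,u]==i);print('top z',np.median(C[k][:,2]))
# triangulate height with top view collar centre
r1,r2=ray(w,[[eu,ev]])[0],ray(t,[[318.3,239.0]])[0];x=np.linalg.lstsq(np.c_[r1,-r2],t['eye']-w['eye'],rcond=None)[0];print('tri',w['eye']+r1*x[0],t['eye']+r2*x[1])
E
```

```text
282.30908203125 186.3598175048828 (47.733924865722656, 48.66672897338867) [282.75 187.  ]
c [ 0.45478304 -0.22317229  0.026     ]
[[ 0.42136378 -0.22446794  0.013     ]
 [ 0.44488361 -0.22342315  0.013     ]] [np.float64(182.2202262193678), np.float64(181.45160738914933)] 0.03344435894718512
[[ 0.42045637 -0.22441516  0.021     ]
 [ 0.44345287 -0.22339362  0.021     ]] [np.float64(182.07361711131298), np.float64(181.11909227562276)] 0.03434915684271106
top z 0.026225825192913638
tri [ 0.45261985 -0.22314091  0.0361028 ] [ 0.45287624 -0.22338853  0.03615847]
```

Emit:
arm_command --pt "-2 0 41 0 0 -2.5 1" --pt "-2 0 82 0 0 -2.5 1" --pt "-2 0 123 0 0 -2.5 1" --pt "-2 0 160 0 0 -2.5 1" --pt "-2 0 190 0 0 -2.5 1" --pt "-2 0 212 0 0 -2.5 1" --pt "-2 0 222 0 0 -2.5 1" --pt "-2 0 222 0 0 -2.5 1" --pt "-2 0 222 0 0 -2.5 1"

```text
time_s: 7.72
tool_pos: [0.4553, -0.2234, 0.0084]
tool_rot: [[-0.999, -0.038, -0.0], [-0.038, 0.999, -0.0], [0.0, -0.0, -1.0]]
wrist_force: [0.4, 0.5, 0.5]
opening: 0.0854
gripper_force: 0.0
```

```bash
python3 -c "
from cell import status;import numpy as np;s=status.sense();R=np.array(s['tool_rot']);print(s['time_s'],s['tool_pos'],np.round(R,3).tolist(),np.degrees(np.arctan2(R[1,1],R[0,1])),s['wrist_force']);print(R.T@(np.array([.4547,-.2232,-.001])-s['tool_pos']))"
```

```text
7.7167 [ 0.45534646 -0.22342756  0.00840237] [[-0.999, -0.038, -0.0], [-0.038, 0.999, -0.0], [0.0, -0.0, -1.0]] 92.17711595954339 [0.43104212 0.51648117 0.51811458]
[0.00063486 0.00025345 0.0094025 ]
```

Emit:
arm_command --pt "0.6 0.2 9 0 0 0 1" --pt "0.6 0.2 9 0 0 0 1" --pt "0.6 0.2 9 0 0 0 0" --pt "0.6 0.2 9 0 0 0 0" --pt "0.6 0.2 9 0 0 0 0" --pt "0.6 0.2 9 0 0 0 0" --pt "0.6 0.2 9 0 0 0 0" --pt "0.6 0.2 9 0 0 0 0" --pt "0.6 0.2 9 0 0 0 0" --newtons 60

```text
time_s: 8.47
tool_pos: [0.455, -0.2234, 0.0005]
tool_rot: [[-0.999, -0.038, 0.002], [-0.038, 0.999, -0.001], [-0.002, -0.001, -1.0]]
wrist_force: [-1.1, 1.3, 8.1]
opening: 0.049
gripper_force: 60.5
```

```bash
python3 -c "
from cell import status;import numpy as np;s=status.sense();R=np.array(s['tool_rot']);print(s['time_s'],s['tool_pos'],np.round(R,3).tolist(),np.degrees(np.arctan2(R[1,1],R[0,1])),s['opening'],s['wrist_force'],s['torque'])"
```

```text
8.4667 [ 0.45504652 -0.22339337  0.00048852] [[-0.999, -0.038, 0.002], [-0.038, 0.999, -0.001], [-0.002, -0.001, -1.0]] 92.19032104723853 0.04898724007612201 [-1.13066052  1.28675302  8.13777077] [0.04715458 0.13886602 0.02632464]
```

Emit:
arm_command --pt "0 0 -20 0 0 0 0" --pt "0 0 -60 0 0 0 0" --pt "0 0 -100 0 0 0 0" --pt "0 0 -130 0 0 0 0" --pt "0 0 -145 0 0 0 0" --pt "-2 15 -145 0 0 0 0" --pt "-5 45 -145 0 0 4 0" --pt "-8 80 -145 0 0 9 0" --pt "-12 115 -145 0 0 14 0" --pt "-15 150 -145 0 0 19 0"

```text
time_s: 9.3
tool_pos: [0.4633, -0.0713, 0.1445]
tool_rot: [[-0.956, 0.294, 0.0], [0.294, 0.956, 0.0], [-0.0, 0.0, -1.0]]
wrist_force: [1.1, -0.1, -2.4]
opening: 0.0489
gripper_force: 63.0
```

```bash
python3 -c "
from cell import status;import numpy as np;s=status.sense();R=np.array(s['tool_rot']);a=np.degrees(np.arctan2(R[1,1],R[0,1]));print(s['time_s'],s['tool_pos'],np.round(R,3).tolist(),a-67.1,s['opening'],s['wrist_force'],s['torque']);print(R.T@(np.array([.4726,.0502,.145])-s['tool_pos']))"
```

```text
9.3 [ 0.4633341  -0.07129264  0.14451336] [[-0.956, 0.294, 0.0], [0.294, 0.956, 0.0], [-0.0, 0.0, -1.0]] 5.791580928448752 0.04891092403405178 [ 1.14128714 -0.08576022 -2.4360622 ] [ 0.01591331 -0.05527933 -0.01604442]
[ 0.02688487  0.11884258 -0.00044752]
```

Emit:
arm_command --pt "7 35 0 0 0 3 0" --pt "15 70 0 0 0 5.8 0" --pt "23 100 0 0 0 5.8 0" --pt "26.9 116 0 0 0 5.8 0" --pt "26.9 118.8 0 0 0 5.8 0" --pt "26.9 118.8 0 0 0 5.8 0" --pt "26.9 118.8 0 0 0 5.8 0" --pt "26.9 118.8 0 0 0 5.8 0"

```text
time_s: 9.97
tool_pos: [0.472, 0.047, 0.1444]
tool_rot: [[-0.922, 0.387, -0.0], [0.387, 0.922, -0.001], [-0.0, -0.001, -1.0]]
wrist_force: [-0.2, -1.4, -2.3]
opening: 0.0489
gripper_force: 63.0
```

```bash
python3 - <<'E'
from h import *
w=wrist('w4');print(proj(w,[[.4726,.0502,.09],[.4726,.0502,.171]]))
from cell import vision
s=dict(vision.capture('side'));np.savez('side4.npz',**s);p=proj(s,[[.4726,.0502,.12]])[0].astype(int);print(p)
b=s['pixels'][p[1]-50:p[1]+50,p[0]-40:p[0]+40,::-1]
im=np.hstack([cv2.resize(w['pixels'][200:420,150:410,::-1],(472,400),interpolation=3),cv2.resize(b,(320,400),interpolation=3)])
cv2.imwrite('pics/w4.png',im)
E
```

```text
9.9667 [0.472  0.047  0.1444] [[-0.922, 0.387, -0.0], [0.387, 0.922, -0.001], [-0.0, -0.001, -1.0]] 0.04891896866852399 [-0.51  0.45  0.41  2.25 -0.37  0.51  1.37] [-0.22118748 -1.42936023 -2.34259748]
[[288.02520482 235.75989699]
 [290.69904536 311.26650528]]
[310 259]
```

View pics/w4.png

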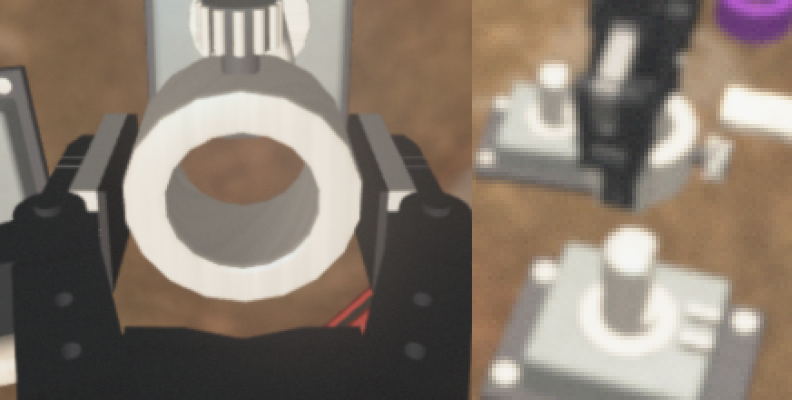

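The wrist picture shows the collar held level between the pads with its ring centred at about (243,196), and the screw head straight ahead at (243,35). In the side view the collar is above the shaft. Next I'll measure the collar in the hand.

```bash
python3 - <<'E'
from h import *
from cell import status
w=load('w4.npz');s=status.sense();R=np.array(s['tool_rot']);T=np.array(s['tool_pos'])
g=w['pixels'].min(2);x0,x1,y0,y1=150+int(115/1.815),150+int(370/1.815),200+int(88/1.815),200+int(303/1.815)
m=np.zeros_like(g);m[y0:y1,x0:x1]=g[y0:y1,x0:x1]>175
n,l,st,ce=cv2.connectedComponentsWithStats(m);i=1+np.argmax(st[1:,4]);M=(l==i).astype(np.uint8)
cs,h=cv2.findContours(M,cv2.RETR_CCOMP,cv2.CHAIN_APPROX_NONE);cs=sorted(cs,key=len)[::-1][:2]
z=T[2]-.0005+.026
C,u,v=cloud(w);k=M[v,u]>0
print('top z depth',np.median(C[k][:,2]),'expected',z,'tilt fit',np.linalg.lstsq(np.c_[C[k][:,:2]-T[:2],np.ones(k.sum())],C[k][:,2],rcond=None)[0])
for c in cs:
    P=plane(w,c.reshape(-1,2).astype(float),z);A=np.c_[2*P[:,:2],np.ones(len(P))];q=np.linalg.lstsq(A,(P[:,:2]**2).sum(1),rcond=None)[0];r=np.sqrt(q[2]+q[0]**2+q[1]**2)
    print('circle',q[:2],r,'tool frame mm',1e3*(R.T@(np.r_[q[:2],z]-T)),1e3*np.abs(np.hypot(*(P[:,:2]-q[:2]).T)-r).max())
H=plane(w,np.array([[243,35],[240.5,62]])/1.815+[150,200],z-.009)
for p in H: print('screw tool',1e3*(R.T@(p-T)))
E
```

```text
top z depth 0.1700430256715278 expected 0.16990342540006192 tilt fit [-0.05808611  0.01334819  0.16980983]
circle [0.47198286 0.04735389] 0.02396240194844418 tool frame mm [  0.24674273   0.12359419 -25.5000944 ] 0.4562867222363612
circle [0.47206885 0.04730831] 0.015961073787931542 tool frame mm [  0.14981663   0.11485362 -25.50007889] 0.3761622633897572
screw tool [ 32.98203211   0.46547789 -16.50400942]
screw tool [ 27.20268393  -0.03844304 -16.50309285]
```

```bash
python3 - <<'E'
from h import *
w=load('w2.npz')
f=lambda l:np.array(l)/4.+[174,127]
print('ring',plane(w,f([[407,250]]),.04))
B=plane(w,f([[198,100],[616,101],[208,353],[607,353]]),.012);print('boltmean',B.mean(0));d=B[0]+B[2]-B[1]-B[3];print(np.degrees(np.arctan2(d[1],d[0])))
fl=plane(w,f([[366,252],[366,345]]),.088);d=fl[1]-fl[0];n=np.array([-d[1],d[0]]);print('flat normal',np.degrees(np.arctan2(n[1],n[0])))
for nm,(x0,x1,y0,y1) in {'w3':(255,311,160,213),'w4':(213,354,248,367),'w3bench':(195,250,130,250)}.items():
    w=load(nm[:2]+'.npz');g=w['pixels'].min(2);C,u,v=cloud(w);k=(u>x0)&(u<x1)&(v>y0)&(v<y1)
    if nm!='w3bench': k&=g[v,u]>190
    C=C[k];A=np.c_[C[:,:2]-C[:,:2].mean(0),np.ones(len(C))]
    for _ in range(4):
        q=np.linalg.lstsq(A,C[:,2],rcond=None)[0];r=np.abs(C[:,2]-A@q);j=r<2.5*np.median(r);A,C=A[j],C[j]
    R=w['attitude'];print(nm,q,len(C),'slope along cam-y dir',q[:2]@(-R[:2,1]/np.linalg.norm(R[:2,1])))
E
```

```text
ring [[0.47234734 0.04996745 0.04      ]]
boltmean [0.47186171 0.04943391 0.012     ]
157.29683320044637
flat normal -23.28420552608246
w3 [0.00093117 0.00080319 0.02630099] 816 slope along cam-y dir -0.0009251007294183059
w4 [-0.001982    0.00175698  0.17006803] 5524 slope along cam-y dir 0.0025068992865134383
w3bench [0.0003527  0.00046701 0.00034894] 5349 slope along cam-y dir -0.00034917622143491075
```

Emit:
arm_command --pt "0.5 3 15 0 0 0 0" --pt "0.5 3 35 0 0 0 0" --pt "0.5 3 46 0 0 0 0" --pt "0.5 3 46 0 0 0 0" --pt "0.5 3 46 0 0 0 0" --pt "0.5 3 46 0 0 0 0"

```text
time_s: 10.57
tool_pos: [0.4735, 0.0511, 0.0988]
tool_rot: [[-0.923, 0.386, 0.001], [0.386, 0.923, -0.0], [-0.001, 0.0, -1.0]]
wrist_force: [-0.5, 0.5, -2.6]
opening: 0.0486
gripper_force: 63.0
```

```bash
cat > st.py <<'E'
from cell import status;import numpy as np
s=status.sense();R=np.array(s['tool_rot']);a=np.degrees(np.arctan2(R[1,1],R[0,1]));print(s['time_s'],np.round(s['tool_pos'],5),np.round(R[:,2],4),a-67.1,s['opening'],np.round(s['wrist_force'],2),np.round(s['torque'],3));print(1e3*R.T@(np.array([.4727,.0500,.0515])-s['tool_pos']))
E
python3 st.py
python3 - <<'E'
from h import *
w=wrist('w5');cv2.imwrite('pics/w5.png',cv2.resize(w['pixels'][200:400,180:400,::-1],None,fx=2.7,fy=2.7,interpolation=3))
E
```

```text
10.5667 [0.47354 0.05105 0.09882] [ 9.e-04 -2.e-04 -1.e+00] 0.221094425034849 0.048602733962025864 [-0.53  0.53 -2.59] [ 0.047 -0.03  -0.005]
[ 0.40794551 -1.30252173 47.31575283]
10.5667 [0.4735 0.0511 0.0988] [[-0.923, 0.386, 0.001], [0.386, 0.923, -0.0], [-0.001, 0.0, -1.0]] 0.048602733962025864 [-0.45  0.53  0.33  2.27 -0.44  0.4   1.42] [-0.52696977  0.52552464 -2.59392408]
```

View pics/w5.png

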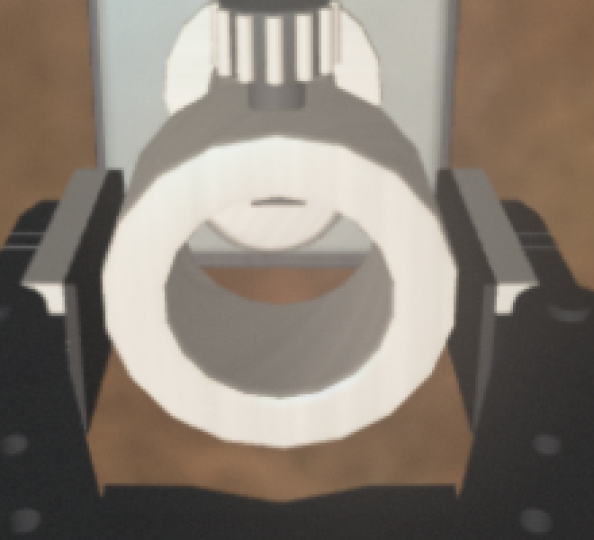

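The shaft's end disc shows through the bore, with its rear edge at about (275,250) and the bore centre at x≈279. The collar is about 1 mm too far along +y.

```bash
python3 - <<'E'
from h import *
from cell import status
w=load('w5.npz');s=status.sense();R=np.array(s['tool_rot']);T=np.array(s['tool_pos'])
f=lambda l:np.array(l)/2.7+[180,200]
# profile along column through disc rear edge
x,y=f([275,250]).astype(int)
print(y-8,w['pixels'][y-8:y+6,x].min(1))
for z,p in((.09,[275,243]),(.087,[275,250])): print(z,1e3*R.T@(plane(w,f([p]),z)[0]-T))
print('now',status.sense()['tool_pos'])
E
python3 st.py
```

```text
284 [213 214 214 213 212 211 207 191 161 133 121 119 119 117]
0.09 [-9.66533099 -0.5271139   9.02544502]
0.087 [-12.68217921  -0.54191812  12.02948884]
now [0.47370646 0.05125809 0.09901275]
10.6167 [0.47371 0.05126 0.09901] [ 0.0015 -0.     -1.    ] 0.24174594077685185 0.04824762900898653 [-0.1   0.34 -2.34] [ 0.009 -0.013  0.031]
[ 0.50789044 -1.57480802 47.51125694]
```

Emit:
arm_command --pt "0.7 -1.2 0 0 0 0 0" --pt "0.7 -1.2 0 0 0 0 0" --pt "0.7 -1.2 0 0 0 0 0" --pt "0.7 -1.2 6 0 0 0 0" --pt "0.7 -1.2 12 0 0 0 0" --pt "0.7 -1.2 18 0 0 0 0" --pt "0.7 -1.2 18 0 0 0 0"

```text
time_s: 11.2
tool_pos: [0.4711, 0.051, 0.079]
tool_rot: [[-0.923, 0.384, -0.002], [0.384, 0.923, -0.0], [0.002, -0.001, -1.0]]
wrist_force: [-1.0, -0.2, -1.6]
opening: 0.0487
gripper_force: 63.0
```

```bash
python3 st.py
```

```text
11.2 [0.47106 0.05097 0.079  ] [-2.4e-03 -3.0e-04 -1.0e+00] 0.3122458201120253 0.04871458658250477 [-0.99 -0.19 -1.6 ] [ 0.017 -0.015  0.004]
[-1.94098802 -0.23317198 27.49602802]
```

Emit:
arm_command --pt "-0.7 0 0 0 0 0 0" --pt "-0.7 0 0 0 0 0 0" --pt "-0.7 0 3 0 0 0 0" --pt "-0.7 0 6 0 0 0 0" --pt "-0.7 0 9 0 0 0 0" --pt "-0.7 0 9 0 0 0 0" --pt "-0.7 0 9 0 0 0 0"

```text
time_s: 11.78
tool_pos: [0.4724, 0.0507, 0.0711]
tool_rot: [[-0.923, 0.384, -0.0], [0.384, 0.923, -0.0], [0.0, -0.0, -1.0]]
wrist_force: [-0.7, 1.1, -2.4]
opening: 0.0487
gripper_force: 63.0
```

```bash
python3 st.py
```

```text
11.7833 [0.47243 0.05068 0.07111] [-5.e-04 -0.e+00 -1.e+00] 0.3021790614441926 0.04869885127307872 [-0.67  1.05 -2.45] [-0.001 -0.036 -0.015]
[-0.52019144 -0.51798974 19.60750254]
```

Emit:
arm_command --pt "0 -0.3 4 0 0 0 0" --pt "0 -0.3 8 0 0 0 0" --pt "0 -0.3 12 0 0 0 0" --pt "0 -0.3 16 0 0 0 0" --pt "0 -0.3 19.5 0 0 0 0" --pt "0 -0.3 19.5 0 0 0 0" --pt "0 -0.3 19.5 0 0 0 0" --pt "0 -0.3 19.5 0 0 0 0" --pt "0 -0.3 19.5 0 0 0 0"

```text
time_s: 12.53
tool_pos: [0.4726, 0.0504, 0.0519]
tool_rot: [[-0.923, 0.384, 0.0], [0.384, 0.923, 0.0], [-0.0, 0.0, -1.0]]
wrist_force: [0.3, -0.4, -2.1]
opening: 0.0487
gripper_force: 63.0
```

```bash
python3 st.py
python3 - <<'E'
from h import *
from cell import vision
w=wrist('w6');s=dict(vision.capture('side'));np.savez('side6.npz',**s)
a=cv2.resize(w['pixels'][200:400,180:400,::-1],(440,400),interpolation=3);b=cv2.resize(s['pixels'][235:325,265:350,::-1],(360,400),interpolation=3)
cv2.imwrite('pics/w6.png',np.hstack([a,b]))
C,u,v=cloud(w);g=w['pixels'].min(2);k=(u>215)&(u<355)&(v>250)&(v<366)&(g[v,u]>185);k&=np.abs(C[:,2]-.077)<.006
C=C[k];print(len(C),np.median(C[:,2]));A=np.c_[C[:,:2]-C[:,:2].mean(0),np.ones(len(C))]
for _ in range(4):
    q=np.linalg.lstsq(A,C[:,2],rcond=None)[0];r=np.abs(C[:,2]-A@q);j=r<2.5*np.median(r);A,C=A[j],C[j]
print('tilt',q)
E
```

```text
12.5333 [0.47262 0.05044 0.05193] [ 3.e-04  0.e+00 -1.e+00] 0.3032855495544169 0.04865171231999282 [ 0.31 -0.44 -2.09] [-0.007 -0.046 -0.019]
[-0.24367975 -0.37349684  0.42646516]
12.5333 [0.4726 0.0504 0.0519] [[-0.923, 0.384, 0.0], [0.384, 0.923, 0.0], [-0.0, 0.0, -1.0]] 0.04865171231999282 [-0.37  0.62  0.23  2.29 -0.49  0.28  1.47] [ 0.30994978 -0.44173011 -2.08698526]
5577 0.07757329478125174
tilt [-0.00067019  0.00191078  0.0775749 ]
```

View pics/w6.png

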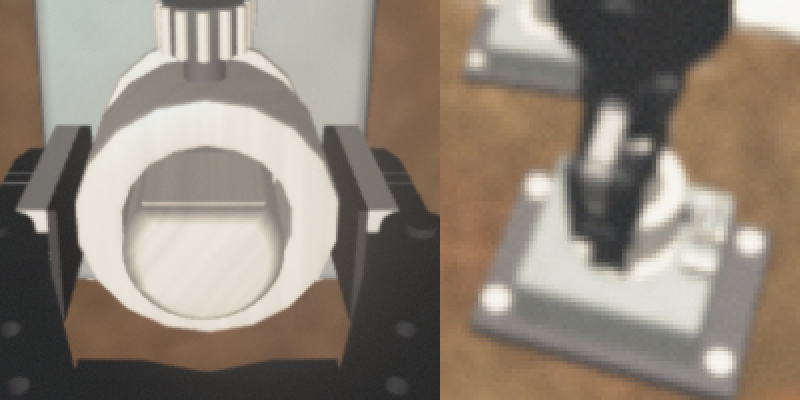

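The collar sits level round the shaft, which fills the bore at about (205,235), with the flat edge facing the screw. Its underside is at about 51.5 mm and the side forces are small. I'll let it settle briefly and hand it in.

Emit:
arm_command --pt "0 0 0.4 0 0 0 0" --pt "0 0 0.4 0 0 0 0" --pt "0 0 0.4 0 0 0 0" --pt "0 0 0.4 0 0 0 0" --pt "0 0 0.4 0 0 0 0" --pt "0 0 0.4 0 0 0 0"

```text
time_s: 13.13
tool_pos: [0.4725, 0.0504, 0.0514]
tool_rot: [[-0.923, 0.384, 0.0], [0.384, 0.923, -0.0], [-0.0, -0.0, -1.0]]
wrist_force: [0.1, -0.1, -1.6]
opening: 0.0484
gripper_force: 63.0
```

```bash
python3 st.py; python3 -c "
from cell import arm;print(arm.close_job())"
```

```text
13.1333 [0.47248 0.05041 0.05142] [ 0. -0. -1.] 0.3064577396807664 0.048382845775758715 [ 0.1  -0.06 -1.62] [-0.018 -0.04   0.01 ]
[-0.36109013 -0.29819364 -0.08111197]
the job is handed in; nothing more can be done
None
```

I turned the shaft until its flat faced the key channel, lowered the collar over it with the screw on the flat and pointing out over the channel, and handed the job in at about 13 s, still gripping it level with about 11 mm of daylight; no verdict came back.

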